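# Lever open the tea chest

## Task

The lid of the wooden tea chest is snapped shut and has nothing to pull on. Take the palette knife out of its block, put its blade flat through the notch in the chest's front wall, lever the lid up, and swing the lid right back until it stays open by itself. Finally lay the palette knife flat on the chopping board, without disturbing the lemon, the tomato or the garlic.

Things in the scene. Friction and masses are not known exactly. Their poses are not given: they have to be found in the camera images.
- tea_chest: wooden tea chest, 110 deep (its x), 160 wide (its y), 100 mm high without lid, walls 8 mm; it does not shift. Origin: centre of its underside, on the worktop. Its front, with the notch in the middle of the top edge, looks along its own -x, roughly to the robot; the hinge is at the back. The tea sachets inside end 30 mm or more below the rim.
- tea_lid (a joint): lid angle in rad: 0 shut, 1.57 upright, 1.85 leaning back on its stop. Board 110x160x12 mm, 220 g, on the rim, flush with the walls. A sprung catch holds it shut: about 7 N up at the front edge, and it lets go once the edge has risen 10 mm (0.09 rad). Then the hinge swings freely: the lid falls back onto the catch (0.1 rad) unless carried past upright, where it drops back on its stop.
- chest_notch (a point): centre of the notch in the top edge of the chest's front wall, on the outer face of the wall: an opening 50 mm wide and 7 mm high right through the 8 mm wall, its upper side being the underside of the lid. Its lower edge serves as the fulcrum. Axes as the chest's.
- lid_hinge (a point): middle of the hinge line, at the back edge of the lid's underside; the line runs along the chest's y
- lid_front (a point): middle of the front edge of the lid's underside (moves with the lid), 110 mm from the hinge line
- palette_knife: 195 mm, 120 g; dark wooden handle 90x22x16 mm (its x, y, z), steel blade 105 long, 30 wide (y), 2.5 mm thick (z), round end. Origin: middle of the handle; x to the tip, z square to the flat. It starts on edge in the block (y upright): a grip from above holds the blade upright. Set down on edge, it may stay so till tipped; flat, it rests on the handle, blade 7 mm up: grip then across the 22 mm.
- knife_tip (a point): end of the blade, 150 mm from the knife's origin along its x
- knife_block: low wooden block 205 x 76 mm, fixed. Origin: centre of its underside. Its +x half is 46 mm high, with three 5 mm wide slots open at the top, floor 13 mm up; the blade stands in the middle one and lifts straight up. Its -x half is a 10 mm plate with a 17 mm high cross bar, 85 mm from the origin, under the handle's end. Handle middle 51 mm from the origin towards -x, 28 mm above the worktop.
- chopping_board: wooden chopping board 240 x 360 mm (its x, y), 21 mm thick, fixed. Origin: centre of its underside. Lemon, tomato and garlic lie along its far (+x) long side; its near half is free.
- lemon: lemon, 71 x 53 x 51 mm, on the board; origin at its underside at the start
- tomato: tomato, 69 mm across, 71 mm high, on the board; origin at its underside at the start
- garlic: garlic bulb, 54 mm across, 53 mm high, on the board; origin at its underside at the start
Things that resemble listed ones, but are neither listed nor needed, are in the scene too. Several things look just like the tea_chest: the one meant starts farthest from the robot's base.

How it is judged:
By the outcome, as a careful person would: the job done as asked, in the order asked, and still so for the second after the job is handed in, with the robot touching nothing.
It also fails if it takes over 67 s, if anything falls off the work surface, if the arm or the gripper's body presses on something with over 40 N, if the wrist force passes 120 N, or if a joint passes its speed limit or range.

## Robot

A 6-joint arm with a two-finger parallel gripper is mounted at the origin on a cart in front of the work surface, level with it; the furniture and walls round the work are solid. World frame = base frame: x ahead of the robot, y to its left, z up, the work surface at z = 0. Lengths are in m, angles in rad, forces in N, time in s.
With the tool pointing down it reaches from about 0.35 to 0.775 m from the base axis. Payload 5.5 kg.
Tool frame: the origin (TCP) lies midway between the tips of the shut fingers; the grasp point (between the pads) lies 19 mm behind it; z points along the fingers, y is the line along which they close (so a half turn about z gives the same grasp; the last joint's range is limited). The gripper opens to 85 mm and grips with 20 to 120 N. Pads are 22 mm wide; open, the fingers measure 114 mm over their backs; the gripper's body (76 mm by 85 mm) begins 54 mm behind the grasp point. The pads swing forward as they close: fully open they stand 13 mm farther back than shut.
Start: joints at [-1.313, 0.313, 0.046, 1.304, 0, 1.431], TCP at [0.223, -0.53, 0.231] pointing down, gripper open.
Joint ranges: [-2.76, 2.76], [-0.86, 1.69], [-1.03, 1.26], [-2.2, 2.34], [-1.47, 1.5], [-3.14, 3.14]. Speed limits (rad/s): [2.57, 2.57, 3.14, 3.14, 3.14, 3.14].

## Interface

Orientations are given as a unit quaternion [w, x, y, z].
In Python, from cell import arm, imaging, order gives the robot as it stands. The module is installed in compiled form; this text tells all that it offers.
- The arm moves only by the tool play_rows, never from a script. Its arguments are lists of equal length, an entry for each row: "travel": the shift along the tool's x, y, z in mm, a list of three; "dr": the turn, a rotation vector about the tool's x, y, z in rad, a list of three; "claw": the closure in counts, from 0 (fully open) to 255 (shut). In form: {"travel": [[dx, dy, dz], ...], "dr": [[ax, ay, az], ...], "claw": [claw, ...]}. A call has 1 to 20 rows; each row shifts and turns the commanded pose from where the row before left it, along the tool's axes as they then stand; what a row does not reach is not made up. A row lasts 1/8 s, in which the tool goes at most 62.5 mm and 10.7 degrees, less where a joint would pass 70% of its speed; a pose out of reach is approached as far as the arm can. A call is refused whole if a number of a shift passes 62.5 or a number of a turn 0.188, either way. A call with a gripper value outside its range is refused whole. The fingers move at their own pace and stop on an object; "force" is the grip in N (left out, the last holds). Time passes only in rows, so rows that do not move let the fingers close. It gives the time, the measured TCP pose, the force, the opening and the grip force at its end, in the units of the state.
- arm.read_state(): the state, without advancing time (a new reading comes with each control period).
- imaging.grab_frame(name): name is "side" or "top" or "wrist"; returns the picture (480x640x3 uint8, blue, green, red); there is no depth.
- imaging.camera_model(name): a dict with "fx", "fy", "cx", "cy" (pixels), "position" and "rotation" of the camera in the world; the wrist camera has in their place "tool_from_camera" (4x4, takes a point from camera to tool coordinates, whose origin is the TCP and whose axes are the flange's). Camera axes: x right, y down, z forward; pixel columns grow to the right and rows downward; lengths in m; the calibration is good to about 2 mm. A picture is of the moment at which its call begins: read the wrist's pose just before it. camera_model takes no time and is no camera call.
- order.sign_off(): hands the job in; it is judged then, once.
The state is a dict: "clock": time; "joint_pos": joint angles; "qvel": joint speeds; "joint_efforts": joint torques, N m; "ee_pos": TCP position; "orientation": TCP orientation; "contact_force": force on the tool from outside, world axes, zero at the start; "ft_torque": the same for the moment, N m; "finger_gap": finger opening in m; "grasp_force": force on a finger pad.
Only numpy, scipy, OpenCV 4.12 (cv2) and the standard library are available. Lean on these libraries where they do the work, as an engineer would, in place of code of your own. Each camera call takes 0.05 s, during which the arm holds its last target. There are 200 camera calls.

## Working session

There is one attempt and no reset: what is moved stays moved. The work goes in short steps, Python scripts to look and compute and a tool call to move; the robot and the scene stay as the last step left them, time stands still between calls to the robot, and variables do not carry over. Pictures are saved under pics/ and viewed, at most 10 in all, crops included, and the job is handed in when it is done.

Besides the shell and the picture viewer there is one more tool, called after "Call:" by a JSON object that holds its "fn" and its "kwargs". play_rows: Moves the arm, as the interface text tells. Its arguments: {"type":"object","properties":{"travel":{"type":"array"},"dr":{"type":"array"},"claw":{"type":"array"},"force":{"type":"number"}},"required":["travel","dr","claw"]}

```bash
mkdir -p pics; cat > h.py <<'E'
import numpy as np, cv2
from cell import arm, imaging, order
from scipy.spatial.transform import Rotation as R
def rot(q): return R.from_quat([q[1],q[2],q[3],q[0]])
def K(n):
    m=imaging.camera_model(n); return m
def ray(n,u,v,st=None):
    m=imaging.camera_model(n); d=np.array([(u-m['cx'])/m['fx'],(v-m['cy'])/m['fy'],1])
    if n=='wrist':
        T=np.array(m['tool_from_camera']); Rw=rot(st['orientation']).as_matrix()
        return np.array(st['ee_pos'])+Rw@T[:3,3], Rw@T[:3,:3]@d
    r=np.array(m['rotation']); r=r if r.shape==(3,3) else rot(r).as_matrix()
    return np.array(m['position']), r@d
def onz(n,u,v,z,st=None):
    o,d=ray(n,u,v,st); return o+d*(z-o[2])/d[2]
def proj(n,p):
    m=imaging.camera_model(n); r=np.array(m['rotation']); r=r if r.shape==(3,3) else rot(r).as_matrix()
    c=r.T@(np.array(p)-np.array(m['position'])); return m['fx']*c[0]/c[2]+m['cx'],m['fy']*c[1]/c[2]+m['cy']
E
python3 - <<'E'
from h import *
for n in ['top','side']:
    cv2.imwrite(f'pics/{n}0.png',imaging.grab_frame(n)); m=imaging.camera_model(n); print(n,m)
print(imaging.camera_model('wrist')); print(arm.read_state())
E
```

```text
top {'fx': 472.5844979039564, 'fy': 472.5844979039564, 'cx': 314.1761694491826, 'cy': 238.51536432247076, 'position': array([ 0.38875993, -0.11886821,  1.18868411]), 'rotation': array([ 0.06156392, -0.69416224,  0.71476142, -0.05886239])}
side {'fx': 517.1936774368513, 'fy': 517.1936774368513, 'cx': 317.5820484696974, 'cy': 244.93302702701752, 'position': array([-0.0336007 ,  0.78936433,  0.99354424]), 'rotation': array([ 0.13189935, -0.2641707 ,  0.86519182, -0.40528942])}
{'fx': 380.9983419799917, 'fy': 380.9983419799917, 'cx': 317.5611006499995, 'cy': 244.61383945457516, 'tool_from_camera': array([[-1.73494145e-03, -9.63179037e-01, -2.68855225e-01,
         6.77691956e-02],
       [ 9.99998424e-01, -1.77238704e-03, -1.03448503e-04,
         9.87205856e-04],
       [-3.76876088e-04, -2.68854981e-01,  9.63180594e-01,
        -1.43552664e-01],
       [ 0.00000000e+00,  0.00000000e+00,  0.00000000e+00,
         1.00000000e+00]])}
{'clock': 0.1, 'joint_pos': array([-1.31258941e+00,  3.13945946e-01,  4.50760156e-02,  1.30360857e+00,
        2.01038636e-06,  1.43119056e+00]), 'qvel': array([-0.00016083, -0.00526414,  0.00175052,  0.00115546,  0.00039013,
        0.0003374 ]), 'joint_efforts': array([ 1.70158495e-03, -4.81723380e+01,  2.99246567e+01,  1.26569654e-02,
       -2.33188857e-04, -8.81977030e-06]), 'ee_pos': array([ 0.22262482, -0.5296475 ,  0.23047953]), 'orientation': array([-8.39668968e-04,  9.80282922e-01,  1.97597283e-01, -4.88443355e-05]), 'contact_force': array([ 0.19398621,  0.45453105, -0.37243637]), 'ft_torque': array([-0.01503314,  0.03995897,  0.01772709]), 'grasp_force': 0.0, 'finger_gap': 0.0858453091089374}
```

View pics/top0.png

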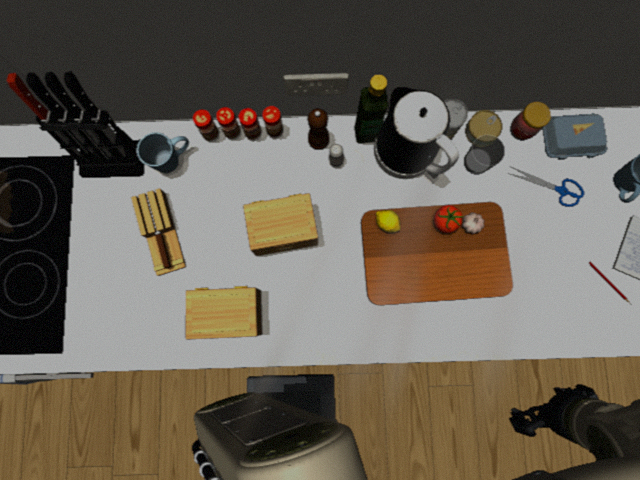

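View pics/side0.png

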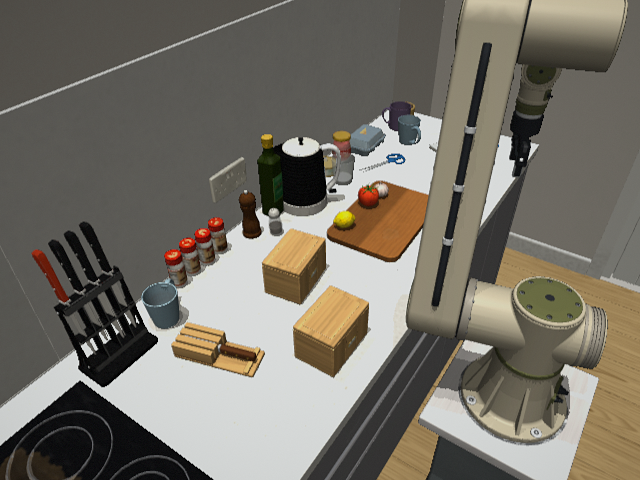

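The top view shows two chest candidates: A at (282,223) and B at (223,313). A is farther from the base, which lies below the image near (280,440), so it fits. The knife block is at (158,232) and the board at (437,253).

```bash
python3 - <<'E'
from h import *
i=cv2.imread('pics/top0.png')[175:345,125:325]; cv2.imwrite('pics/c1.png',cv2.resize(i,None,fx=4,fy=3.5,interpolation=cv2.INTER_CUBIC)[:600])
E
```

```text
(no output)
```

View pics/c1.png

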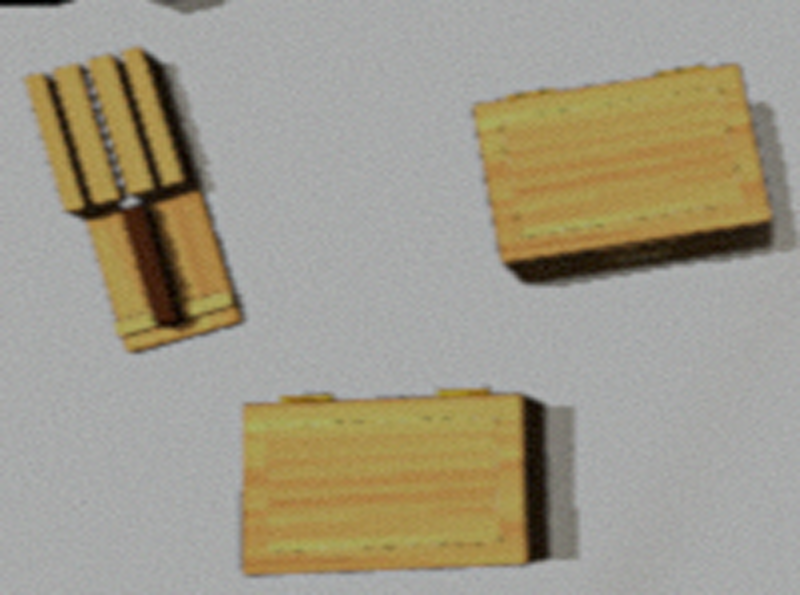

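The crop shows chest A with lid corners near (474,104), (738,66), (771,218) and (506,262), and B nearer the robot. A is the target. The knife handle runs from (135,208) to (175,325).

```bash
python3 - <<'E'
from h import *
np.set_printoptions(precision=4,suppress=True)
f=lambda u,v,z: onz('top',(u-1.5)/4+125,(v-1.25)/3.5+175,z)
A=[f(*p,.112) for p in [(474,104),(738,66),(771,218),(506,262)]]
for a in A: print(a, np.hypot(a[0],a[1]))
A=np.array(A); ex=(A[0]+A[1]-A[2]-A[3])/2; ey=(A[0]+A[3]-A[1]-A[2])/2
print('chest c',A.mean(0),np.linalg.norm(ex),np.linalg.norm(ey),np.arctan2(ex[1],ex[0]),np.arctan2(-ey[0],ey[1]))
B=[f(*p,.046) for p in [(28,75),(140,48),(188,190),(73,212)]]
B=np.array(B); print('blk',B); ex=(B[0]+B[1]-B[2]-B[3])/2;print('yaw',np.arctan2(ex[1],ex[0]),np.linalg.norm(ex))
C=np.array([f(*p,.01) for p in [(126,352),(243,322)]]);print('plate',C, C.mean(0))
ax=B[:2].mean(0)-C.mean(0); print('axis',ax,np.hypot(*ax[:2]),np.arctan2(ax[1],ax[0]))
print('blk centre',(B[:2].mean(0)+C.mean(0))/2)
print('handle',f(135,208,.039),f(172,325,.039))
D=np.array([onz('top',u,v,.021) for u,v in [(362,211),(503,204),(511,292),(372,303)]]);print('board',D,D.mean(0))
for n in [(388,222),(448,219),(473,224)]: print(onz('top',*n,.05))
print(onz('top',*[223,313],.112))
print(rot(arm.read_state()['orientation']).as_matrix())
E
```

```text
[0.6603 0.0467 0.112 ] 0.6619821663828055
[ 0.6819 -0.1086  0.112 ] 0.6904674104474704
[ 0.5777 -0.1249  0.112 ] 0.5910480339370726
[0.5528 0.0286 0.112 ] 0.5535810173039922
chest c [ 0.6182 -0.0396  0.112 ] 0.10722024988069115 0.15612525784340417 0.16109394967745752 0.14910152106769387
blk [[0.7067 0.3355 0.046 ]
 [0.7245 0.2659 0.046 ]
 [0.62   0.2335 0.046 ]
 [0.6064 0.304  0.046 ]]
yaw 0.3022423650917896 0.10726980731956383
plate [[0.5104 0.2808 0.01  ]
 [0.5298 0.2079 0.01  ]] [0.5201 0.2443 0.01  ]
axis [0.1955 0.0564 0.036 ] 0.20347740640298054 0.2806957618318654
blk centre [0.6178 0.2725 0.028 ]
handle [0.6094 0.2682 0.039 ] [0.5255 0.2433 0.039 ]
board [[ 0.6569 -0.2403  0.021 ]
 [ 0.6643 -0.5979  0.021 ]
 [ 0.4424 -0.5961  0.021 ]
 [ 0.4255 -0.2542  0.021 ]] [ 0.5473 -0.4221  0.021 ]
[ 0.6206 -0.2998  0.05  ]
[ 0.6237 -0.4475  0.05  ]
[ 0.6094 -0.5078  0.05  ]
[0.4101 0.0928 0.112 ]
[[ 0.9219  0.3874 -0.0004]
 [ 0.3874 -0.9219  0.0016]
 [ 0.0002 -0.0017 -1.    ]]
```

Call:
{"fn": "play_rows", "kwargs": {"travel": [[0, 0, 0], [0, 0, 0], [0, 0, 0], [0, 0, 0], [0, 0, 0], [0, 0, 0], [0, 0, 0], [0, 0, 0], [0, 0, 0], [0, 0, 0], [0, 0, 0], [0, 0, 0], [0, 0, 0], [0, 0, 0], [0, 0, 0], [0, 0, 0], [0, 0, 0]], "dr": [[0, 0, -0.18], [0, 0, -0.18], [0, 0, -0.18], [0, 0, -0.18], [0, 0, -0.18], [0, 0, -0.18], [0, 0, -0.18], [0, 0, -0.18], [0, 0, -0.18], [0, 0, -0.18], [0, 0, -0.18], [0, 0, -0.18], [0, 0, -0.18], [0, 0, -0.18], [0, 0, -0.18], [0, 0, -0.18], [0, 0, -0.148]], "claw": [0, 0, 0, 0, 0, 0, 0, 0, 0, 0, 0, 0, 0, 0, 0, 0, 0]}}

```text
clock: 2.22
ee_pos: [0.2226, -0.5298, 0.2308]
orientation: [-0.0, -0.144, 0.99, 0.001]
contact_force: [0.2, 0.3, -0.1]
finger_gap: 0.0854
grasp_force: 0.0
```

```bash
cat >> h.py <<'E'
def Rt(yaw,pitch=0):
    "tool rotation: tool x = -knife x, tool y across; knife x at yaw, pitched up by pitch"
    kx=np.array([np.cos(yaw)*np.cos(pitch),np.sin(yaw)*np.cos(pitch),np.sin(pitch)])
    tz=np.array([np.cos(yaw)*np.sin(pitch),np.sin(yaw)*np.sin(pitch),-np.cos(pitch)])
    return R.from_matrix(np.array([-kx,np.cross(tz,-kx),tz]).T)
def to(p,yaw,pitch=0):
    s=arm.read_state(); r=rot(s['orientation']); 
    print('shift mm',np.round(r.inv().apply(np.array(p)-s['ee_pos'])*1000,1),'dr',np.round((r.inv()*Rt(yaw,pitch)).as_rotvec(),3),'clk',round(s['clock'],2),'F',np.round(s['contact_force'],1),'tcp',np.round(s['ee_pos'],4),'gap',round(s['finger_gap'],4))
E
python3 -c "
from h import *
to([.569,.258,.16],.285)"
```

```text
shift mm [-556.7  656.2   71.5] dr [0.001 0.    0.004] clk 2.23 F [ 0.2  0.3 -0.1] tcp [ 0.2226 -0.5298  0.2308] gap 0.0854
```

Call:
{"fn": "play_rows", "kwargs": {"travel": [[-37, 43.7, 2], [-37, 43.7, 2], [-37, 43.7, 2], [-37, 43.7, 2], [-37, 43.7, 2], [-37, 43.7, 2], [-37, 43.7, 2], [-37, 43.7, 2], [-37, 43.7, 2], [-37, 43.7, 2], [-37, 43.7, 5], [-37, 43.7, 5], [-37, 43.7, 10], [-37, 43.7, 15], [-37, 43.7, 16], [0, 0, 0], [0, 0, 0]], "dr": [[0, 0, 0], [0, 0, 0], [0, 0, 0], [0, 0, 0], [0, 0, 0], [0, 0, 0], [0, 0, 0], [0, 0, 0], [0, 0, 0], [0, 0, 0], [0, 0, 0], [0, 0, 0], [0, 0, 0], [0, 0, 0], [0, 0, 0.004], [0, 0, 0], [0, 0, 0]], "claw": [0, 0, 0, 0, 0, 0, 0, 0, 0, 0, 0, 0, 0, 0, 0, 0, 0]}}

```text
clock: 4.35
ee_pos: [0.571, 0.2545, 0.1595]
orientation: [-0.001, -0.14, 0.99, -0.0]
contact_force: [-0.5, -0.6, -0.4]
finger_gap: 0.0851
grasp_force: 0.0
```

```bash
python3 -c "
from h import *
to([.569,.258,.03],.285)
s=arm.read_state();i=imaging.grab_frame('wrist');cv2.imwrite('pics/w1.png',i);import pickle;pickle.dump(s,open('w1.pkl','wb'))"
```

```text
shift mm [  0.6   4.  129.5] dr [-0.    -0.002 -0.004] clk 4.35 F [-0.5 -0.6 -0.4] tcp [0.571  0.2545 0.1595] gap 0.0851
```

View pics/w1.png

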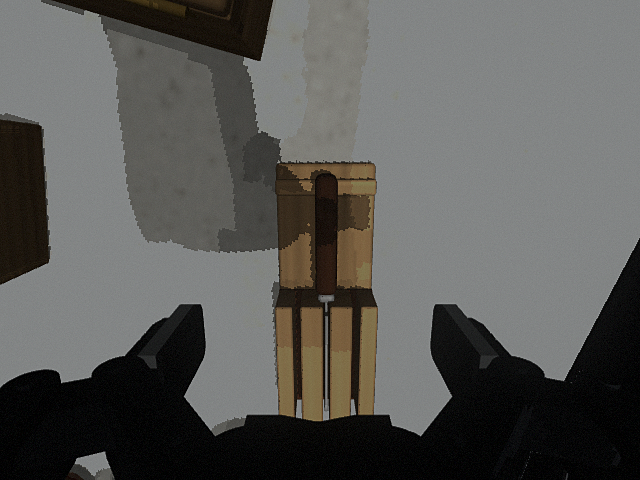

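The knife handle runs from (326,177), its end, to (326,295) at the blade collar. It is aligned with the tool and lies between the fingers.

```bash
python3 -c "
from h import *
import pickle;s=pickle.load(open('w1.pkl','rb'))
a=onz('wrist',326,177,.039,s);b=onz('wrist',326,295,.039,s);print(a,b,np.linalg.norm(a-b),(a+b)/2,np.arctan2(b[1]-a[1],b[0]-a[0]))
m=(a+b)/2;to([m[0],m[1],.02],.285)
for u in (280,374): print(onz('wrist',u,288,.046,s))"
```

```text
[0.52845503 0.24696054 0.039     ] [0.61202944 0.2714458  0.039     ] 0.08708736546934832 [0.57024223 0.25920317 0.039     ] 0.2849999261013048
shift mm [ -0.7   5.4 140.3] dr [-0.    -0.001 -0.005] clk 4.4 F [-0.4 -0.6 -0.1] tcp [0.5712 0.2539 0.1603] gap 0.0856
[0.61317645 0.23698563 0.046     ]
[0.59443419 0.3022866  0.046     ]
```

Call:
{"fn": "play_rows", "kwargs": {"travel": [[0, 5.4, 45], [0, 0, 50], [0, 0, 36], [0, 0, 15], [0, 0, 0], [0, 0, 0], [0, 0, 0], [0, 0, 0], [0, 0, 0], [0, 0, 0], [0, 0, 0]], "dr": [[0, 0, 0], [0, 0, 0], [0, 0, 0], [0, 0, 0], [0, 0, 0], [0, 0, 0], [0, 0, 0], [0, 0, 0], [0, 0, 0], [0, 0, 0], [0, 0, 0]], "claw": [0, 0, 0, 0, 0, 255, 255, 255, 255, 255, 255], "force": 60}}

```text
clock: 5.78
ee_pos: [0.5707, 0.2601, 0.015]
orientation: [0.001, -0.14, 0.99, 0.0]
contact_force: [-1.1, -0.0, 6.3]
finger_gap: 0.0151
grasp_force: 59.3
```

Call:
{"fn": "play_rows", "kwargs": {"travel": [[0, 0, -35], [0, 0, -60], [0, 0, -60], [0, 0, 0]], "dr": [[0, 0, 0], [0, 0, 0], [0, 0, 0.065], [0, 0, 0.065]], "claw": [255, 255, 255, 255]}}

```text
clock: 6.28
ee_pos: [0.5733, 0.2609, 0.1751]
orientation: [0.005, -0.074, 0.997, 0.001]
contact_force: [-0.2, -0.6, -1.8]
finger_gap: 0.0146
grasp_force: 58.7
```

```bash
python3 -c "
from h import *
to([.39,-.14,.17],.155)"
```

```text
shift mm [ 240.5 -369.5    2.2] dr [ 0.001  0.01  -0.007] clk 6.28 F [-0.2 -0.6 -1.8] tcp [0.5733 0.2609 0.1751] gap 0.0146
```

Call:
{"fn": "play_rows", "kwargs": {"travel": [[27, -41, 0], [27, -41, 0], [27, -41, 0], [27, -41, 0], [27, -41, 0], [27, -41, 0], [27, -41, 0], [27, -41, 0], [24, -41, 0], [0, 0, 40], [0, 0, 55], [0, 0, 45], [0, 0, 20], [0, 0, 0]], "dr": [[0, 0, 0], [0, 0, 0], [0, 0, 0], [0, 0, 0], [0, 0, 0], [0, 0, 0], [0, 0, 0], [0, 0, 0], [0, 0, 0], [0, 0, 0], [0, 0, 0], [0, 0, 0], [0, 0, 0], [0, 0, 0]], "claw": [255, 255, 255, 255, 255, 255, 255, 255, 255, 255, 255, 255, 255, 255]}}

```text
clock: 8.02
ee_pos: [0.3861, -0.1398, 0.0076]
orientation: [-0.002, -0.075, 0.997, 0.001]
contact_force: [-0.1, -0.2, -1.6]
finger_gap: 0.0152
grasp_force: 58.8
```

Call:
{"fn": "play_rows", "kwargs": {"travel": [[0, 0, 4], [0, 0, 0], [0, 0, 0], [0, 0, 0], [0, 0, 0], [0, 0, 0], [0, 0, 0], [0, -12, -2], [0, -12, 0], [0, -10, 0], [0, -10, 0], [0, -10, 0], [0, -10, 0], [0, 0, 0]], "dr": [[0, 0, 0], [0, 0, 0], [0, 0, 0], [0, 0, 0], [0, 0, 0], [0, 0, 0], [0, 0, 0], [0, 0, 0], [0, 0, 0], [0, 0, 0], [0, 0, 0], [0, 0, 0], [0, 0, 0], [0, 0, 0]], "claw": [255, 255, 0, 0, 0, 0, 0, 0, 0, 0, 0, 0, 0, 0]}}

```text
clock: 9.78
ee_pos: [0.398, -0.2051, 0.0074]
orientation: [0.0, -0.075, 0.997, -0.0]
contact_force: [-0.5, -0.2, 0.2]
finger_gap: 0.0856
grasp_force: 0.0
```

Call:
{"fn": "play_rows", "kwargs": {"travel": [[0, 20, -50], [0, 10, -50], [0, 10, -50], [0, 0, 0]], "dr": [[0, 0, 0], [0, 0, 0], [0, 0, 0], [0, 0, 0]], "claw": [0, 0, 0, 0]}}

```text
clock: 10.28
ee_pos: [0.3938, -0.1652, 0.161]
orientation: [0.003, -0.076, 0.997, -0.002]
contact_force: [0.2, -0.8, -0.6]
finger_gap: 0.0852
grasp_force: 0.0
```

```bash
python3 -c "
from h import *
to([.39,-.14,.17],.155)
s=arm.read_state();i=imaging.grab_frame('wrist');cv2.imwrite('pics/w2.png',i);import pickle;pickle.dump(s,open('w2.pkl','wb'))"
```

```text
shift mm [-0.1 25.5 -9.1] dr [-0.005  0.006 -0.003] clk 10.28 F [ 0.2 -0.8 -0.6] tcp [ 0.3938 -0.1652  0.161 ] gap 0.0852
```

View pics/w2.png

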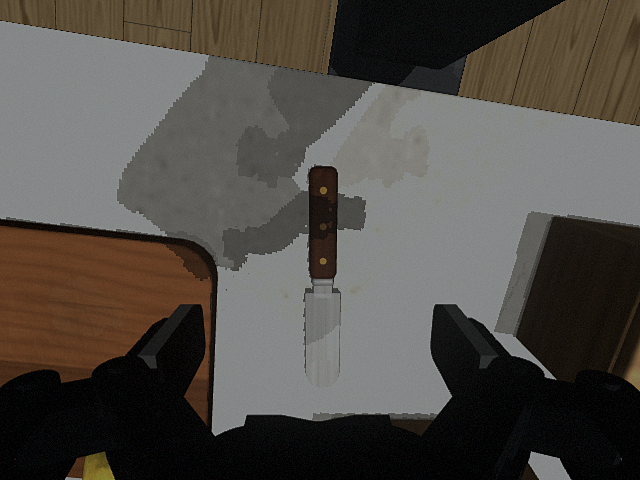

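The knife lies flat with its rivets facing up. The handle runs from (323,166) to (323,278) and the tip is at (322,387).

```bash
python3 -c "
from h import *
import pickle;s=pickle.load(open('w2.pkl','rb'))
a=onz('wrist',323,166,.016,s);b=onz('wrist',322.5,278,.016,s);t=onz('wrist',322,387,.009,s);print(a,b,t,np.linalg.norm(a-b),(a+b)/2,np.arctan2(b[1]-a[1],b[0]-a[0]),np.arctan2(t[1]-a[1],t[0]-a[0]),np.linalg.norm(t-a))
m=(a+b)/2;to([m[0],m[1],.003],.155)"
```

```text
[ 0.34653039 -0.17028242  0.016     ] [ 0.43421179 -0.15711039  0.016     ] [ 0.54031577 -0.14112248  0.009     ] 0.08866527306172108 [ 0.39037109 -0.1636964   0.016     ] 0.14911107827428224 0.14935492782459253 0.19609201089547132
shift mm [  2.7   1.9 155.9] dr [-0.003  0.003 -0.004] clk 10.32 F [ 0.  -0.4 -1.5] tcp [ 0.3927 -0.1648  0.1589] gap 0.0856
```

Call:
{"fn": "play_rows", "kwargs": {"travel": [[2.7, 1.9, 40], [0, 0, 55], [0, 0, 40], [0, 0, 18], [0, 0, 0], [0, 0, 0], [0, 0, 0], [0, 0, 0], [0, 0, 0], [0, 0, 0], [0, 0, 0]], "dr": [[0, 0, 0.004], [0, 0, 0], [0, 0, 0], [0, 0, 0], [0, 0, 0], [0, 0, 0], [0, 0, 0], [0, 0, 0], [0, 0, 0], [0, 0, 0], [0, 0, 0]], "claw": [0, 0, 0, 0, 0, 255, 255, 255, 255, 255, 255], "force": 100}}

```text
clock: 11.7
ee_pos: [0.3893, -0.1635, 0.0053]
orientation: [0.001, -0.073, 0.997, -0.001]
contact_force: [-1.9, 0.3, 7.9]
finger_gap: 0.0191
grasp_force: 98.4
```

Call:
{"fn": "play_rows", "kwargs": {"travel": [[0, 0, -30], [0, 0, -40], [0, 25, -18], [0, 35, 0], [0, 27, 0], [0, 0, 0], [0, 0, 0]], "dr": [[0, 0, 0], [0, 0, 0], [0, 0, 0], [0, 0, 0], [0, 0, 0], [0, 0, 0], [0, 0, 0]], "claw": [255, 255, 255, 255, 255, 255, 255]}}

```text
clock: 12.58
ee_pos: [0.3765, -0.0775, 0.0925]
orientation: [0.0, -0.073, 0.997, -0.0]
contact_force: [0.2, -0.3, -0.7]
finger_gap: 0.0187
grasp_force: 98.7
```

```bash
python3 -c "
from h import *
to([.390,-.075,.0935],.155)
print('nom notch px side',proj('side',[.564,-.048,.0965]),proj('top',[.564,-.048,.0965]))
i=imaging.grab_frame('side')
cv2.imwrite('pics/s2.png',cv2.resize(i[200:350,230:430],None,fx=4,fy=4,interpolation=cv2.INTER_CUBIC))"
```

```text
shift mm [-13.7   0.5  -1. ] dr [-0.001  0.001 -0.008] clk 12.57 F [ 0.2 -0.3 -0.7] tcp [ 0.3765 -0.0775  0.0925] gap 0.0187
nom notch px side (np.float64(314.380523912196), np.float64(258.93330006956876)) (np.float64(284.69765759501007), np.float64(244.79866597787552))
```

View pics/s2.png

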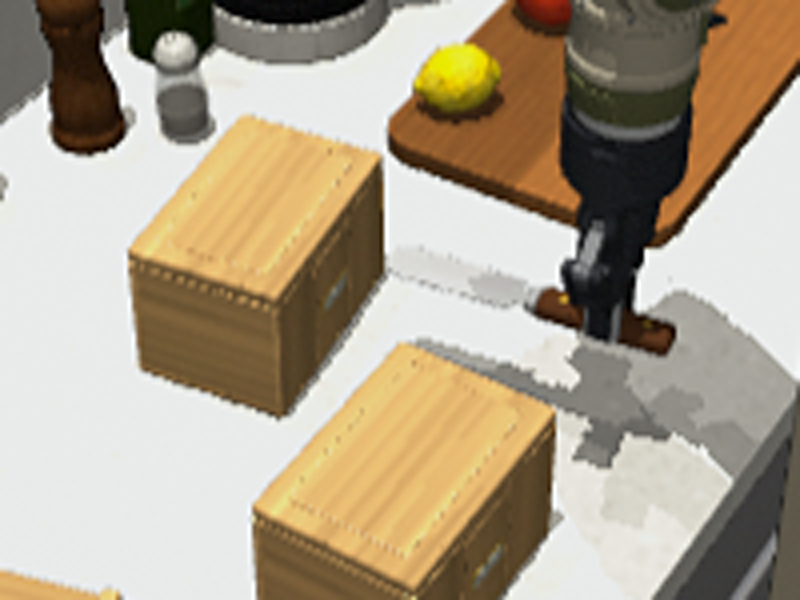

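The side crop shows the blade tip near (390,265), pointing at the upper middle of chest A's front face. The notch should be near (338,236), and the heading agrees.

Call:
{"fn": "play_rows", "kwargs": {"travel": [[-13, 0.5, -1], [-14, 0, 0], [-10, 0, 0], [-8, 0, 0], [-8, 0, 0], [0, 0, 0]], "dr": [[0, 0, -0.008], [0, 0, 0], [0, 0, 0], [0, 0, 0], [0, 0, 0], [0, 0, 0]], "claw": [255, 255, 255, 255, 255, 255]}}

```text
clock: 13.38
ee_pos: [0.4289, -0.0685, 0.0932]
orientation: [0.0, -0.077, 0.997, -0.0]
contact_force: [0.3, 0.3, -1.1]
finger_gap: 0.0189
grasp_force: 98.7
```

Call:
{"fn": "play_rows", "kwargs": {"travel": [[-10, 0, 0], [-12, 0, 0], [-10, 0, 0], [-5, 0, 0], [0, 0, 0]], "dr": [[0, 0, 0], [0, 0, 0], [0, 0, 0], [0, 0, 0], [0, 0, 0]], "claw": [255, 255, 255, 255, 255]}}

```text
clock: 14.0
ee_pos: [0.4652, -0.0628, 0.0932]
orientation: [-0.0, -0.077, 0.997, -0.0]
contact_force: [-0.6, -0.2, -1.4]
finger_gap: 0.0186
grasp_force: 98.7
```

```bash
python3 -c "
from h import *
s=arm.read_state()
i=imaging.grab_frame('side');print(s['contact_force'],s['ee_pos'])
cv2.imwrite('pics/s3.png',cv2.resize(i[200:320,260:420],None,fx=5,fy=5,interpolation=cv2.INTER_CUBIC))"
```

```text
[-0.63174539 -0.18010434 -1.44582825] [ 0.46524789 -0.06278963  0.09317438]
```

View pics/s3.png

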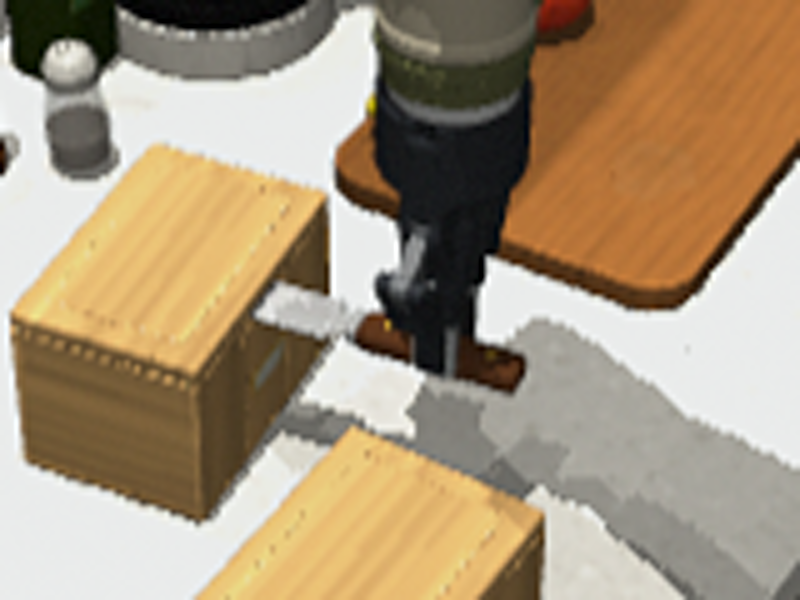

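The blade has gone into the notch under the lid, entering at about (255,300), with no contact force. Now I'll lever.

Call:
{"fn": "play_rows", "kwargs": {"travel": [[0, 0, 1.5], [-0.3, 0, 5], [-0.3, 0, 5], [-0.3, 0, 5], [-0.3, 0, 5], [-0.3, 0, 5], [0, 0, 0]], "dr": [[0, 0, 0], [0, -0.05, 0], [0, -0.05, 0], [0, -0.05, 0], [0, -0.05, 0], [0, -0.05, 0], [0, 0, 0]], "claw": [255, 255, 255, 255, 255, 255, 255]}}

```text
clock: 14.92
ee_pos: [0.4671, -0.062, 0.0665]
orientation: [0.123, -0.076, 0.989, 0.01]
contact_force: [-3.0, -0.5, -1.8]
finger_gap: 0.0186
grasp_force: 98.8
```

Call:
{"fn": "play_rows", "kwargs": {"travel": [[-0.3, 0, 5], [-0.3, 0, 5], [-0.3, 0, 5], [0, 0, 0]], "dr": [[0, -0.05, 0], [0, -0.05, 0], [0, -0.05, 0], [0, 0, 0]], "claw": [255, 255, 255, 255]}}

```text
clock: 15.42
ee_pos: [0.4726, -0.0612, 0.0523]
orientation: [0.197, -0.075, 0.977, 0.016]
contact_force: [-3.5, 0.8, -1.0]
finger_gap: 0.019
grasp_force: 98.8
```

```bash
python3 -c "
from h import *
s=arm.read_state()
i=imaging.grab_frame('side');print(s['contact_force'],s['ee_pos'],s['ft_torque'],rot(s['orientation']).as_matrix())
cv2.imwrite('pics/s4.png',cv2.resize(i[200:320,260:420],None,fx=5,fy=5,interpolation=cv2.INTER_CUBIC))"
```

```text
[-3.51354472  0.79276544 -1.04609233] [ 0.47264048 -0.06121713  0.05228401] [-0.14324103  1.01044931  0.03231191] [[-9.11475050e-01 -1.52870041e-01  3.81895253e-01]
 [-1.40639379e-01  9.88245884e-01  5.99219373e-02]
 [-3.86566681e-01  9.07839319e-04 -9.22261013e-01]]
```

View pics/s4.png

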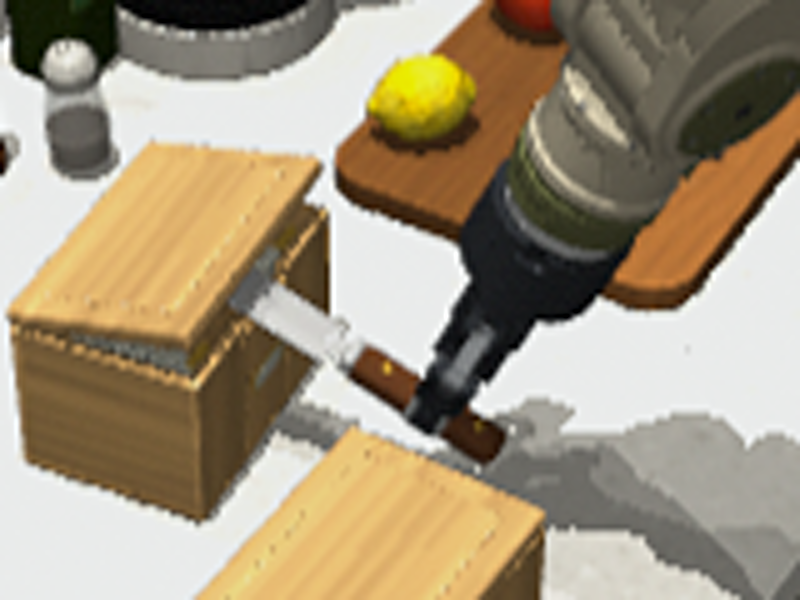

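The lid has released from its catch and stands open about 0.2 rad, resting on the blade. Next I carry it round the hinge.

Call:
{"fn": "play_rows", "kwargs": {"travel": [[-3.3, 0, -5.2], [-3.4, 0, -5.2], [-4.6, 0, -5], [-4.7, 0, -5], [-5.6, 0, -4], [-5.6, 0, -4], [-6.5, 0, -3], [-6.6, 0, -2.8], [-7.2, 0, -1.6], [-7.2, 0, -1.5], [-7.5, 0, 0], [-7.6, 0, 0], [0, 0, 0]], "dr": [[0, 0, 0], [0, 0, 0], [0, 0, 0], [0, 0, 0], [0, 0, 0], [0, 0, 0], [0, 0, 0], [0, 0, 0], [0, 0, 0], [0, 0, 0], [0, 0, 0], [0, 0, 0], [0, 0, 0]], "claw": [255, 255, 255, 255, 255, 255, 255, 255, 255, 255, 255, 255, 255]}}

```text
clock: 17.1
ee_pos: [0.5245, -0.0539, 0.1153]
orientation: [0.199, -0.076, 0.977, 0.015]
contact_force: [-0.8, 0.8, -1.5]
finger_gap: 0.0191
grasp_force: 98.6
```

Call:
{"fn": "play_rows", "kwargs": {"travel": [[-7.6, 0, 1.5], [-7.6, 0, 1.5], [-5.4, 0, 2.2], [-5.4, 0, 2.2], [-3, 0, 1.3], [0, 0, 0], [0, 0, 0]], "dr": [[0, 0, 0], [0, 0, 0], [0, 0, 0], [0, 0, 0], [0, 0, 0], [0, 0, 0], [0, 0, 0]], "claw": [255, 255, 255, 255, 255, 255, 255]}}

```text
clock: 17.98
ee_pos: [0.5528, -0.0491, 0.1178]
orientation: [0.198, -0.075, 0.977, 0.015]
contact_force: [0.1, 0.0, -2.0]
finger_gap: 0.019
grasp_force: 98.6
```

```bash
python3 -c "
from h import *
to([.47,-.2,.2],.155)
i=imaging.grab_frame('side')
cv2.imwrite('pics/s5.png',cv2.resize(i[150:320,220:440],None,fx=3.5,fy=3.5,interpolation=cv2.INTER_CUBIC))"
```

```text
shift mm [  64.7 -136.3 -116.6] dr [-0.     0.4   -0.001] clk 17.98 F [ 0.1  0.  -2. ] tcp [ 0.5528 -0.0491  0.1178] gap 0.019
```

View pics/s5.png

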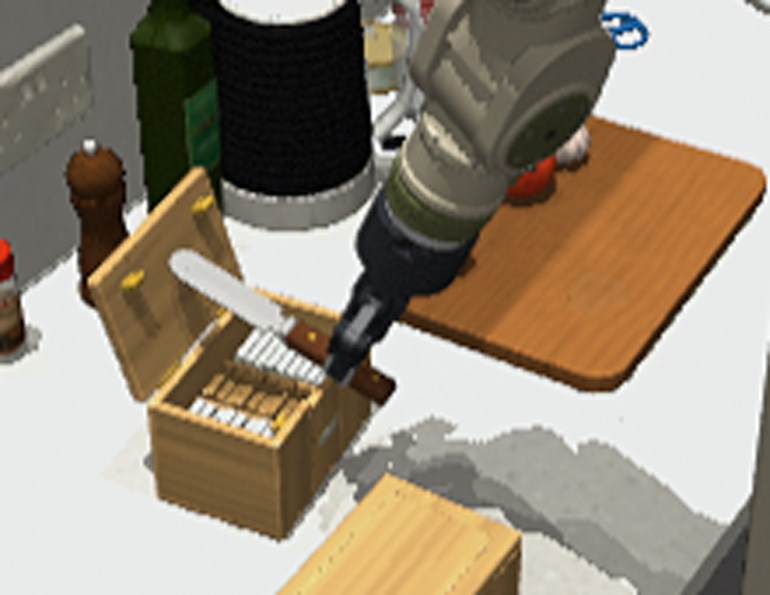

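The lid leans right back on its stop and the blade tip at (180,262) is off it. I'll retract, then take the knife to the board.

Call:
{"fn": "play_rows", "kwargs": {"travel": [[15, 0, -10], [23, 0, -16], [24, 0, -16], [24, 0, -16], [15, 0, -30], [0, 0, -30], [0, 0, -20], [0, 0, 0]], "dr": [[0, 0, 0], [0, 0, 0], [0, 0, 0], [0, 0, 0], [0, 0.1, 0], [0, 0.15, 0], [0, 0.15, 0], [0, 0, 0]], "claw": [255, 255, 255, 255, 255, 255, 255, 255]}}

```text
clock: 19.02
ee_pos: [0.4175, -0.0709, 0.2092]
orientation: [0.001, -0.078, 0.997, -0.0]
contact_force: [0.5, 0.3, -2.3]
finger_gap: 0.0194
grasp_force: 98.7
```

```bash
python3 -c "
from h import *
to([.483,-.37,.16],.155)"
```

```text
shift mm [ -18.2 -305.6   49.5] dr [-0.001  0.002  0.   ] clk 19.02 F [ 0.5  0.3 -2.3] tcp [ 0.4175 -0.0709  0.2092] gap 0.0194
```

Call:
{"fn": "play_rows", "kwargs": {"travel": [[-2, -38, 0], [-2, -38, 0], [-2, -38, 0], [-2, -38, 0], [-2, -38, 0], [-2, -38, 0], [-3, -38, 0], [-3, -39, 0], [0, 0, 0], [0, 0, 0], [0, 0, 0], [0, 0, 0], [0, 0, 0], [0, 0, 0], [0, 0, 0], [0, 0, 0], [0, 0, 0], [0, 0, 0], [0, 0, 0]], "dr": [[0, 0, 0], [0, 0, 0], [0, 0, 0], [0, 0, 0], [0, 0, 0], [0, 0, 0], [0, 0, 0], [0, 0, 0], [0, 0, 0.17], [0, 0, 0.17], [0, 0, 0.17], [0, 0, 0.17], [0, 0, 0.17], [0, 0, 0.17], [0, 0, 0.17], [0, 0, 0.17], [0, 0, 0.17], [0, 0, 0.16], [0, 0, 0]], "claw": [255, 255, 255, 255, 255, 255, 255, 255, 255, 255, 255, 255, 255, 255, 255, 255, 255, 255, 255]}}

```text
clock: 21.4
ee_pos: [0.4788, -0.3685, 0.2075]
orientation: [-0.0, 0.694, 0.72, 0.001]
contact_force: [-0.2, -1.2, -1.6]
finger_gap: 0.019
grasp_force: 98.8
```

```bash
python3 -c "
from h import *
to([.483,-.37,.028],-1.535)"
```

```text
shift mm [ -1.8   4.  179.5] dr [ 0.001 -0.001  0.   ] clk 21.4 F [-0.2 -1.2 -1.6] tcp [ 0.4788 -0.3685  0.2075] gap 0.019
```

Call:
{"fn": "play_rows", "kwargs": {"travel": [[0, 0, 50], [0, 0, 60], [0, 0, 45], [0, 0, 18], [0, 0, 5], [0, 0, 0], [0, 0, 0]], "dr": [[0, 0, 0], [0, 0, 0], [0, 0, 0], [0, 0, 0], [0, 0, 0], [0, 0, 0], [0, 0, 0]], "claw": [255, 255, 255, 255, 255, 255, 255]}}

```text
clock: 22.28
ee_pos: [0.4809, -0.3699, 0.0315]
orientation: [0.001, 0.694, 0.72, 0.0]
contact_force: [0.2, 0.5, -1.9]
finger_gap: 0.0191
grasp_force: 98.7
```

Call:
{"fn": "play_rows", "kwargs": {"travel": [[0, 0, 2], [0, 0, 1.5], [0, 0, 1], [0, 0, 0]], "dr": [[0, 0, 0], [0, 0, 0], [0, 0, 0], [0, 0, 0]], "claw": [255, 255, 255, 255]}}

```text
clock: 22.78
ee_pos: [0.4804, -0.3693, 0.0267]
orientation: [0.001, 0.695, 0.719, -0.0]
contact_force: [-1.1, 1.2, 5.9]
finger_gap: 0.0187
grasp_force: 99.8
```

Light contact with the board, so I'll release and withdraw straight up.

Call:
{"fn": "play_rows", "kwargs": {"travel": [[0, 0, 0], [0, 0, 0], [0, 0, 0], [0, 0, 0], [0, 0, 0], [0, 0, -20], [0, 0, -40], [0, 0, -60], [0, 0, -60], [0, 0, 0], [0, 0, 0]], "dr": [[0, 0, 0], [0, 0, 0], [0, 0, 0], [0, 0, 0], [0, 0, 0], [0, 0, 0], [0, 0, 0], [0, 0, 0], [0, 0, 0], [0, 0, 0], [0, 0, 0]], "claw": [60, 0, 0, 0, 0, 0, 0, 0, 0, 0, 0]}}

```text
clock: 24.15
ee_pos: [0.4801, -0.3691, 0.2054]
orientation: [0.0, 0.695, 0.719, -0.0]
contact_force: [0.2, 1.0, -0.2]
finger_gap: 0.0852
grasp_force: 0.0
```

```bash
python3 -c "
from h import *
i=imaging.grab_frame('side');w=imaging.grab_frame('wrist')
a=cv2.resize(i[150:330,230:450],(490,400));b=cv2.resize(w,(310,400))
cv2.imwrite('pics/f.png',np.hstack([a,b]))"
```

```text
(no output)
```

View pics/f.png

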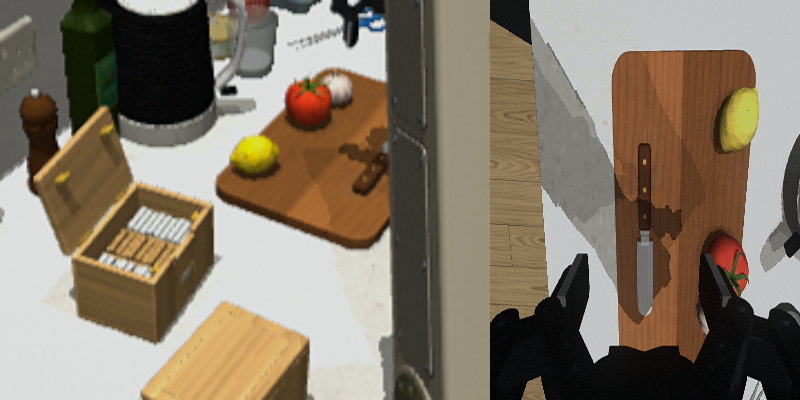

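The lid is open and leaning back at (85,180). The knife lies flat on the board's near half at (645,230), and the lemon, tomato and garlic look undisturbed.

```bash
python3 -c "
from h import *
print(order.sign_off())"
```

```text
the job is handed in; nothing more can be done
None
```

The chest lid leans open on its stop, the palette knife lies flat on the near half of the chopping board, the lemon, tomato and garlic look unmoved in the last images, and I handed the job in at about 24 s on the robot's clock.

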